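# Set and lock the medicine-check camera

### The arm

A 7-joint arm with a two-finger parallel gripper is mounted at the origin on the work surface. World frame = base frame: x ahead of the robot, y to its left, z up, the work surface at z = 0. Lengths are in m, angles in rad, forces in N, time in s.
With the tool pointing down it reaches from about 0.4 to 0.85 m from the base axis. Payload 10.4 kg.
Tool frame: the origin (TCP) lies midway between the tips of the shut fingers; the grasp point (between the pads) lies 19 mm behind it; z points along the fingers, y is the line along which they close (so a half turn about z gives the same grasp; the last joint's range is limited). The gripper opens to 85 mm and grips with 20 to 120 N. Pads are 22 mm wide; open, the fingers measure 114 mm over their backs; the gripper's body (76 mm by 85 mm) begins 54 mm behind the grasp point. The pads swing forward as they close: fully open they stand 13 mm farther back than shut.
Start: joints at [1.163, 0.332, -0.065, 1.46, 0.022, 1.35, -0.088], TCP at [0.235, -0.579, 0.194] pointing down, gripper open.
Joint ranges: [-2.6, 2.6], [-0.5, 2.12], [-1.47, 1.34], [0.16, 2.42], [-1.27, 4.41], [0.06, 2.06], [-2.6, 2.6]. Speed limits (rad/s): [2.22, 2.22, 2.79, 2.79, 3.14, 3.14, 3.14].

### API

Orientations are given as a unit quaternion [x, y, z, w].
In Python, from workcell import monitor, eyes, manip gives the robot as it stands.
- The arm moves only by the tool send_rows, never from a script. Its arguments are lists of equal length, an entry for each row: "offset": the shift along the tool's x, y, z in mm, a list of three; "roll": the turn about the tool's z in rad. In form: {"offset": [[tx, ty, tz], ...], "roll": [roll, ...]}. A call has exactly 5 rows; each row is the pose to reach, as a shift and turn from the pose commanded when the call began, along the tool's axes at that moment; what a row does not reach only later rows make up. A row lasts 1/12 s, in which the tool goes at most 41.7 mm and 7.16 degrees, less where a joint would pass 70% of its speed; a pose out of reach is approached as far as the arm can. A call with a gripper value outside its range is refused whole. "jaw" is the opening, from 0 (shut) to 1 (fully open), set as the call begins (left out, the last holds). The fingers move at their own pace and stop on an object; "newtons" is the grip in N (left out, the last holds). Time passes only in rows, so rows that repeat a pose let the fingers close, or fill a call up. It gives the time, the measured TCP pose, the force and the opening at its end, in the units of the state.
- monitor.get_obs(): the state, without advancing time (a new reading comes with each control period).
- eyes.camera(name): name is "scene" or "top" or "wrist"; returns (picture, depth): 400x640x3 uint8, blue, green, red; 400x640 float32, m along the optical axis (not along the pixel's ray), 0 where there is no reading.
- eyes.camera_params(name): a dict with "fovy" (degrees; the focal length in pixels is half the picture's height over the tangent of half this angle, whatever the lens; pixels are square), "cx", "cy" (the principal point, pixels), "R" (3x3) and "t" (3): a world point X has camera coordinates R X + t. Camera axes: x right, y down, z forward; pixel columns grow to the right and rows downward; lengths in m; the calibration is good to about 2 mm. A picture is of the moment at which its call begins: read the wrist's pose just before it. camera_params takes no time and is no camera call; for the wrist camera it gives the pose at the moment of the call.
- manip.hand_in(): hands the job in, once; it reports no verdict.
The state is a dict: "clock": time; "joint_pos": joint angles; "joint_velocities": joint speeds; "tau": joint torques, N m; "position": TCP position; "ee_rot": TCP orientation; "ft_force": force on the tool from outside, world axes, zero at the start; "torque": the same for the moment, N m; "grip_width": opening from 0.0 (shut) to 1.0 (fully open).
Only numpy, scipy, OpenCV 4.12 (cv2) and the standard library are available. Lean on these libraries where they do the work, as an engineer would, in place of code of your own. Each camera call takes 0.05 s, during which the arm holds its last target. There are 200 camera calls.

### The job

The medicine-check camera has been let down to the bottom of its column. Take its arm and the open red cam lever beside it in one grip without shutting the lever yet, raise the camera until the top rim of the black collar is level with the middle of the green tape on the column and the camera looks down on the middle of the white tray, and hold it exactly there while you squeeze the lever fully shut against the arm; do not shut the lever at any other height. Finish still gripping the arm with the lever squeezed shut (do not let go), and leave all the other things where they are.

Things in the scene. Friction and masses are not known exactly. Their poses are not given: they have to be found in the camera images.
- stand: the camera stand, fixed: grey board 340 x 300 x 18 mm with a round pale column, 32 mm thick, top 412 mm above the table. Origin: on the column's axis at table level; x points from the tray to the column (away from the robot, turned up to 0.3 rad), z up. The board reaches from 300 mm before the column to 40 mm behind it. A black stop ring carries the camera's slide at the bottom
- tape: green tape band round the column, 16 mm high; origin on the column's axis at the middle of the band. Its height differs from time to time (223 to 303 mm above the table)
- collar_top (a point): point on the column's axis, level with the top rim of the black clamp collar (58 mm across, 50 mm high) that slides on the column and carries the arm; 163 mm above the table at the bottom
- swing_arm: the swivelling part: black collar, arm and white camera head. Origin on the column's axis 58 mm below the collar's top rim; x along the arm from the camera to the column, z up. Gripping the red lever counts as gripping it
- bar_grip (a point): where to grip: middle of the aluminium arm bar, 105 mm from the column's axis; the bar is 18 mm wide (its faces at y -9 and +9 mm), 24 mm tall, level, 215 mm long. Axes as swing_arm. Free space above; the camera head hangs below the bar from 199 to 251 mm from the column
- lever_pad (a point): middle of the outer face of the red lever paddle (75 mm long, 8 mm thick, 22 mm tall, at the height of the bar, on its +y side). Shut, it lies 105 mm from the column's axis and 23 mm from the bar's centre line, so that bar and paddle together are 32 mm thick (26 mm with the paddle pressed home); open, 55 to 62 mm at this place
- lever (a joint): angle of the cam lever (rad): 0 shut (paddle parallel to the arm), 0.22 to 0.28 at the start. It turns level about an upright pivot by the column, 107 mm from lever_pad, and stays where it is put; turning it takes about 12 N at lever_pad, up to 20 N at the end. Its cam clamps the column only below about 0.06 rad. Squeezed between two fingers, the arm swivels to meet them
- carriage (a joint): height of the collar above its bottom stop (m), 0 to 0.19. With the lever open the collar slides and swivels freely (0.6 rad either way); the whole weighs about 0.6 kg, a counterbalance spring carries 3.5 N of it, sliding friction is 0.6 N, and it sinks back down if let go. The shut lever clamps both the slide and the swivel
- paddle (a joint): bend of the lever's springy red paddle (rad): 0 unloaded, up to 0.12. Pressed, the paddle first gives up to 5 mm towards the arm (about 2.5 N per mm at lever_pad) before the lever turns: a light pinch of about 8 N across bar and paddle carries the camera with the lever still open; a firm squeeze (20 N or more, fingers down to 23 to 26 mm apart) shuts it
- lens (a point): the camera's lens, on the underside of the head, 225 mm from the column's axis
- tray_mid (a point): middle of the floor of the white tray, 130 x 170 mm and 18 mm high, fixed on the board in front of the column
- blister: silver blister strip with orange tablets, 75 x 40 x 5 mm, lying in the white tray (bystander)
- pill_bottle: small white pill bottle, 42 mm across, 74 mm tall, standing on the stand's board to the left of the column; origin under its centre (bystander)
- pill_cup: small grey medicine cup, 38 mm across, 30 mm tall, on the stand's board to the right of the column; origin under its centre (bystander)
- dropper: amber dropper bottle with red label and black top, 38 mm across, 113 mm tall, standing on the table to the right; origin under its centre (bystander)
- carton: white medicine carton with orange and teal stripes, 60 x 120 x 45 mm, on the table to the right; origin under its centre (bystander)
- pump_bottle: pale blue pump bottle, 62 mm across, 162 mm tall, on the table to the left; origin under its centre (bystander)

How it is judged:
On the way, in this order (a step that is already met when the one before it is completed fails the run):
1. the gripped camera is up at the mark (collar rim within 8 mm of the tape's middle) with the lever still open (z of collar_top in the frame of tape between -0.008 and 0.008 m and value of joint lever above 0.12 rad and contact force between the fingers and swing_arm above 2 N), for 0.3 s.
2. the lever is shut while the fingers hold the arm at the mark (z of collar_top in the frame of tape between -0.008 and 0.008 m and value of joint lever below 0.05 rad and contact force between the fingers and swing_arm above 4 N), for 0.3 s.
At the end, for the whole second after the job is handed in: Collar's top rim within 8 mm of the middle of the green tape (that is, within the band), lever shut (under 0.05 rad), lens within 40 mm of the tray's middle seen from above, camera at rest, the fingers still gripping the arm and lever (over 4 N), no bystander moved more than 20 mm (all of step 2 and horizontal distance between lens and tray_mid below 0.04 m and linear speed of swing_arm below 0.02 m/s and distance of each of blister, pill_bottle, pill_cup, dropper, carton, pump_bottle from where it was at the start of the episode below 0.02 m); the arm keeps its last pose, push and grip.
It fails at once if the lever is shut away from the mark (under 0.10 rad with the collar's rim more than 12 mm from the tape's middle) (value of joint lever below 0.1 rad and not (z of collar_top in the frame of tape between -0.012 and 0.012 m)).
It fails at once if a bystander is moved more than 20 mm (distance of any of blister, pill_bottle, pill_cup, dropper, carton, pump_bottle from where it was at the start of the episode above 0.02 m).
It also fails if it takes over 42 s, if anything falls off the work surface, if the arm or the gripper's body presses on something with over 40 N, if the wrist force passes 120 N, or if a joint passes its speed limit or range.

## Working session

There is one attempt and no reset: what is moved stays moved. The work goes in short steps, Python scripts to look and compute and a tool call to move; the robot and the scene stay as the last step left them, time stands still between calls to the robot, and variables do not carry over. Pictures are saved under pics/ and viewed, on a budget of 10 in all, crops included, one or two more only if the job needs it, and the job is handed in when it is done.

Besides the shell and the picture viewer there is one more tool, called after "Request:" by a JSON object that holds its "op" and its "data", one argument or row to a line. send_rows: Moves the arm, as the interface text tells. Its arguments: {"type":"object","properties":{"offset":{"type":"array"},"roll":{"type":"array"},"jaw":{"type":"number"},"newtons":{"type":"number"}},"required":["offset","roll"]}

```bash
ls; mkdir -p pics
cat > h.py <<'E'
import numpy as np, cv2
from workcell import monitor, eyes, manip
from scipy.spatial.transform import Rotation as Ro
def grab(n):
    p=eyes.camera_params(n); im,d=eyes.camera(n); np.savez(f'{n}.npz',im=im,d=d,R=p['R'],t=p['t'],f=200/np.tan(np.radians(p['fovy'])/2),cx=p['cx'],cy=p['cy']); return im,d
def load(n): return np.load(f'{n}.npz')
def cloud(q):
    d=q['d']; v,u=np.mgrid[:400,:640]; f=q['f']
    C=np.stack([(u-q['cx'])/f*d,(v-q['cy'])/f*d,d],-1)
    W=(C-q['t'])@q['R']; W[d<=0]=np.nan; return W
def proj(q,X):
    c=np.asarray(X)@q['R'].T+q['t']; return c[...,:2]/c[...,2:]*q['f']+[q['cx'],q['cy']]
E
python3 - <<'E'
from h import *
o=monitor.get_obs(); print({k:np.round(v,3) for k,v in o.items()})
for n in ('scene','top'):
    im,d=grab(n); q=load(n); cv2.imwrite(f'pics/{n}0.png',im); print(n,-q['R'].T@q['t'],q['f'])
E
```

```text
pics
{'clock': np.float64(0.0), 'joint_pos': array([ 1.163,  0.333, -0.065,  1.461,  0.022,  1.35 , -0.089]), 'joint_velocities': array([-0.   , -0.   ,  0.001, -0.   , -0.   ,  0.   ,  0.   ]), 'tau': array([ 1.0000e-03, -6.2547e+01,  4.9000e-02, -3.9161e+01,  1.6000e-02,
        1.0000e-02,  0.0000e+00]), 'position': array([ 0.234, -0.579,  0.193]), 'ee_rot': array([ 0.982,  0.191, -0.   , -0.001]), 'ft_force': array([-0.53 , -0.061, -0.291]), 'torque': array([-0.053, -0.045,  0.004]), 'grip_width': np.float64(1.0)}
scene [ 1.0499113  -0.07982393  1.05779312] 364.14216177242224
top [ 0.30401381 -0.0435329   1.36256256] 420.39562277242663
```

View pics/scene0.png

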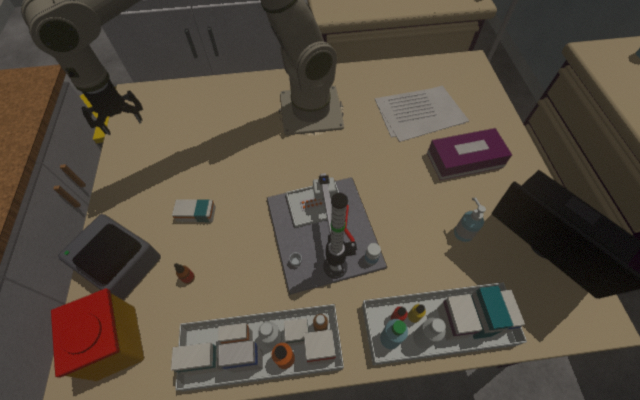

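View pics/top0.png

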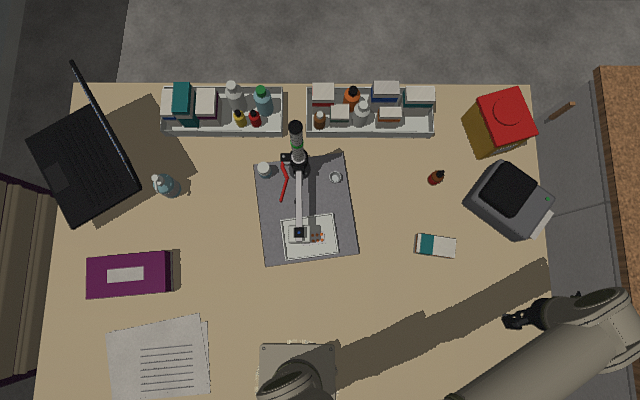

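The scene view shows the stand in the middle, with the column at about (338,230), green tape near (338,225) and the red lever at about (349,232). In the top view the column top is at (296,128), the bar runs from (298,165) to (299,235), the red lever is at (284,183) and the tray is at (309,237). Next I measure from the depth data.

Run:
```python
from h import *
np.set_printoptions(precision=4,suppress=True)
for n in ('scene','top'):
    q=load(n); W=cloud(q); im=q['im'].astype(int); b,g,r=im[...,0],im[...,1],im[...,2]
    hsv=cv2.cvtColor(q['im'],cv2.COLOR_BGR2HSV).astype(int); H,S,V=hsv[...,0],hsv[...,1],hsv[...,2]
    reg=(W[...,0]>.35)&(W[...,0]<.85)&(abs(W[...,1]+.0)<.25)
    z=W[...,2]
    print('==',n)
    def st(name,m):
        m=m&reg
        if m.sum(): P=W[m]; print(name,m.sum(),'med',np.median(P,0),'min',P.min(0),'max',P.max(0)); return P
    green=(H>45)&(H<85)&(S>90)&(V>40)
    st('green',green&(z>.15))
    red=((H<8)|(H>172))&(S>130)
    P=st('red',red&(z>.11)&(z<.2))
    top=st('coltop',(z>.395)&(z<.43))
    bar=(z>.11)&(z<.175)&(S<60)&(V>110)
    B=st('bar',bar)
    st('board',(z>.012)&(z<.024)&(S<60)&(V<140))
    st('white',(V>200)&(S<30)&(z<.05)&(z>.005))
    y,x=np.where(reg&(z>.1)); print('px box',x.min(),x.max(),y.min(),y.max())
q=load('top');im=q['im'];cv2.imwrite('pics/c1.png',np.hstack([cv2.resize(im[110:280,235:365],None,fx=3,fy=3.,interpolation=cv2.INTER_CUBIC),cv2.resize(load('scene')['im'][160:330,265:395],None,fx=3,fy=3,interpolation=cv2.INTER_CUBIC)]))
```

```text
== scene
green 36 med [ 0.6827 -0.001   0.3001] min [ 0.6744 -0.0139  0.2905] max [0.6851 0.0115 0.3097]
red 83 med [0.6177 0.0437 0.1503] min [0.5388 0.0334 0.1432] max [0.6565 0.054  0.1658]
coltop 236 med [ 0.6711 -0.0001  0.4117] min [ 0.6502 -0.0168  0.3955] max [0.6855 0.0171 0.4148]
bar 414 med [ 0.5097 -0.0051  0.1451] min [ 0.4173 -0.2106  0.1101] max [0.8498 0.0288 0.167 ]
board 6260 med [ 0.5706 -0.0559  0.0184] min [ 0.3503 -0.2499  0.012 ] max [0.8474 0.2463 0.024 ]
px box 258 356 173 333
== top
green 33 med [ 0.6522 -0.0002  0.3039] min [ 0.6487 -0.016   0.2949] max [0.6681 0.0158 0.3105]
red 134 med [0.5967 0.0422 0.1517] min [0.5337 0.0285 0.1435] max [0.6541 0.0536 0.1589]
coltop 179 med [ 0.6641 -0.0014  0.412 ] min [ 0.6477 -0.0182  0.3952] max [0.6832 0.0153 0.4166]
bar 616 med [ 0.5122 -0.0026  0.1533] min [ 0.4156 -0.2128  0.1103] max [0.8497 0.0462 0.1728]
board 6436 med [ 0.554  -0.0374  0.0183] min [ 0.3524 -0.2496  0.012 ] max [0.8415 0.2468 0.024 ]
white 3 med [0.4512 0.0434 0.0332] min [ 0.3958 -0.1171  0.0302] max [0.475  0.0547 0.0357]
px box 251 369 102 243
```

View pics/c1.png

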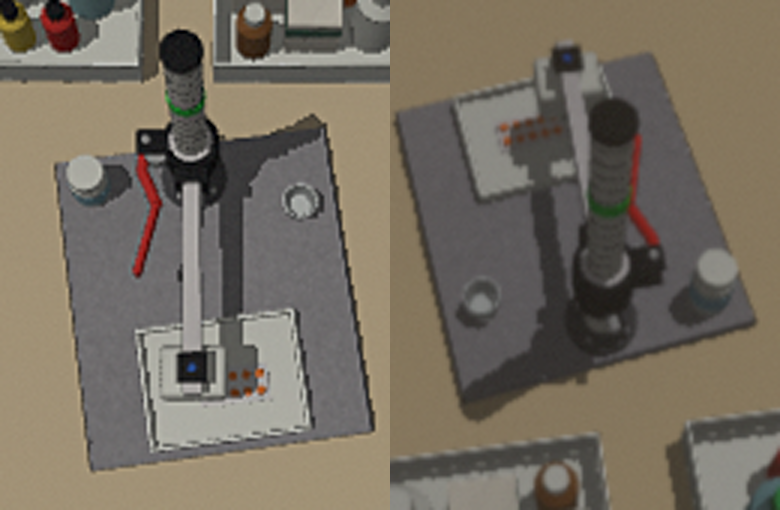

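The crops show the bar running nearly along world x from the column, with the lever open on its +y side. The board and tray are turned by roughly 0.1 rad. Next come the line and rectangle fits and the tape height.

```bash
cat > meas.py <<'E'
from h import *
np.set_printoptions(precision=4,suppress=True)
for n in ('scene','top'):
    q=load(n); W=cloud(q); hsv=cv2.cvtColor(q['im'],cv2.COLOR_BGR2HSV).astype(int); H,S,V=[hsv[...,i] for i in range(3)]
    z=W[...,2]; x=W[...,0]; y=W[...,1]; print('==',n)
    near=(x>.3)&(x<.75)&(abs(y)<.2)
    # column top disc
    m=near&(z>.405)&(z<.42)&(np.hypot(x-.667,y)<.03); (c,r)=cv2.minEnclosingCircle(W[m][:,:2].astype(np.float32)); print('coltop',c,r)
    ax=np.array([.667,-.001])
    # column radius shell: green
    g=near&(H>45)&(H<85)&(S>90)&(z>.2); P=W[g]
    # tape by pixel projection: intersect ray of green extremes w/ cylinder -> use depth z percentiles
    print('green z pct',np.percentile(P[:,2],[0,10,50,90,100]))
    bd=near&(abs(z-.018)<.005)&(S<60)&(H>=0); bm=cv2.morphologyEx(bd.astype(np.uint8),cv2.MORPH_CLOSE,np.ones((25,25)))
    k,l,s,ce=cv2.connectedComponentsWithStats(bm); i=1+np.argmax(s[1:,4]); B=W[(l==i)&bd][:,:2].astype(np.float32); print('board rect',cv2.minAreaRect(B))
    tr=near&(z>.030)&(z<.041)&(x<.56)&(S<60); T=W[tr][:,:2].astype(np.float32); k,l,s,ce=cv2.connectedComponentsWithStats(cv2.morphologyEx(tr.astype(np.uint8),cv2.MORPH_CLOSE,np.ones((5,5)))); i=1+np.argmax(s[1:,4]); T=W[(l==i)&tr][:,:2].astype(np.float32); print('tray rect',len(T),cv2.minAreaRect(T))
    b=near&(z>.149)&(z<.158)&(x>.49)&(x<.63)&(abs(y+.002)<.02)&(S<60); P=W[b]
    if b.sum()>10: l=np.polyfit(P[:,0],P[:,1],1); print('bar',b.sum(),'slope',l[0],'y@.667',np.polyval(l,.667),'y@.562',np.polyval(l,.562),'z',np.median(P[:,2]), 'resid',(P[:,1]-np.polyval(l,P[:,0])).min(),(P[:,1]-np.polyval(l,P[:,0])).max())
    r=near&((H<8)|(H>172))&(S>130)&(z>.146)&(z<.157)&(x<.61)&(y>.01); P=W[r]
    if r.sum()>5: l=np.polyfit(P[:,0],P[:,1],1); print('lever',r.sum(),'slope',l[0],'y@.562',np.polyval(l,.562),'x',P[:,0].min(),P[:,0].max(),'z',np.median(P[:,2]),np.percentile(P[:,2],90))
    cm=near&(np.hypot(x-.667,y)<.045)&(z>.1)&(z<.2)&(V<60); print('collar z',np.percentile(z[cm],[50,90,97,99]),cm.sum())
p=eyes.camera_params('wrist'); o=monitor.get_obs(); c=-np.array(p['R']).T@np.array(p['t']); R=Ro.from_quat(o['ee_rot']).as_matrix(); print('wristcam in tool',R.T@(c-o['position']),'fwd',R.T@np.array(p['R'])[2],'right',R.T@np.array(p['R'])[0])
E
python3 meas.py
```

```text
== scene
coltop (0.6677259802818298, 0.0011465742718428373) 0.018022403120994568
green z pct [0.2905 0.2929 0.3001 0.3058 0.3097]
board rect ((0.539513111114502, -0.01788140833377838), (0.340853214263916, 0.3020424246788025), 8.350276947021484)
tray rect 151 ((0.45009130239486694, -0.0652189701795578), (0.13288339972496033, 0.1038491353392601), 9.404048919677734)
bar 165 slope -0.05527591193356439 y@.667 -0.009997424749551204 y@.562 -0.0041934539965269475 z 0.15488285548345732 resid -0.009648973772147159 0.00904800583443359
lever 33 slope -0.2338655304595544 y@.562 0.046644258797147925 x 0.5387875342426426 0.6083223921816173 z 0.154058916940948 0.15570209230651197
collar z [0.16   0.1647 0.1667 0.1849] 348
== top
coltop (0.6655564308166504, -0.0010648927418515086) 0.01788746565580368
green z pct [0.2949 0.2965 0.3044 0.3083 0.3322]
board rect ((0.537500262260437, -0.02005627751350403), (0.340254008769989, 0.3019990622997284), 8.449073791503906)
tray rect 238 ((0.4432792067527771, -0.033374808728694916), (0.1305195391178131, 0.16983677446842194), 8.53734302520752)
bar 236 slope 0.019662789796309962 y@.667 -0.0012470561913540592 y@.562 -0.003311649119966604 z 0.15493870029644854 resid -0.010842507029725104 0.015684806852514267
lever 67 slope -0.2532390615860365 y@.562 0.04338980848390758 x 0.533717857951237 0.6093049514807697 z 0.15364065481674546 0.15575734050462012
collar z [0.162  0.1659 0.1673 0.1709] 230
wristcam in tool [ 0.0699 -0.001  -0.1807] fwd [-0.275   0.0009  0.9614] right [ 0.0003  1.     -0.0008]
```

```bash
cat > to.py <<'E'
from h import *
import sys
np.set_printoptions(precision=4,suppress=True)
def to(x,y,z,yaw):
    o=monitor.get_obs(); R=Ro.from_quat(o['ee_rot']).as_matrix(); yw=np.arctan2(R[1,0],R[0,0])
    print('t',round(float(o['clock']),2),'pos',o['position'],'yaw',round(yw,4),'tilt',R[2,2],'off mm',np.round(R.T@(np.array([x,y,z])-o['position'])*1000,1),'roll',round(-((yaw-yw+np.pi)%(2*np.pi)-np.pi),4),'q',np.round(o['joint_pos'],2),'w',round(float(o['grip_width'])*85,1),'F',o['ft_force'])
if __name__=='__main__': to(*map(float,sys.argv[1:5]))
E
python3 to.py .56 .02 .26 3.167
```

```text
t 0.1 pos [ 0.2344 -0.5789  0.1928] yaw 0.3848 tilt -0.9999991684489736 off mm [ 526.6 -433.   -66.7] roll -2.7822 q [ 1.16  0.33 -0.06  1.46  0.02  1.35 -0.09] w 84.7 F [-0.1529 -0.205   0.4486]
```

Request:
{"op": "send_rows", "data": {
  "offset": [
    [20,-15,-45],
    [50,-40,-67],
    [80,-65,-67],
    [112,-92,-67],
    [144,-118,-67]
  ],
  "roll": [-0.12,-0.24,-0.36,-0.48,-0.6],
  "jaw": 1.0,
  "newtons": 20
}}

```text
clock: 0.52
position: [0.3209, -0.4206, 0.261]
ee_rot: [0.88, 0.475, -0.0, 0.001]
ft_force: [1.6, -0.3, 0.5]
grip_width: 1.001
```

```bash
python3 to.py .56 .02 .26 3.167
```

```text
t 0.52 pos [ 0.3209 -0.4206  0.261 ] yaw 0.9902 tilt -0.9999994561567357 off mm [499.6 -41.8   0.7] roll -2.1768 q [ 1.05  0.1  -0.23  1.6   0.02  1.44  0.23] w 85.1 F [ 1.6479 -0.33    0.5142]
```

Request:
{"op": "send_rows", "data": {
  "offset": [
    [30,-2,0],
    [65,-5,0],
    [100,-8,0],
    [135,-11,0],
    [170,-14,0]
  ],
  "roll": [-0.12,-0.24,-0.36,-0.48,-0.6]
}}

```text
clock: 0.93
position: [0.403, -0.2712, 0.2603]
ee_rot: [0.7, 0.714, -0.0, -0.0]
ft_force: [0.8, 0.1, 0.4]
grip_width: 1.003
```

```bash
python3 to.py .56 .02 .26 3.167
```

```text
t 0.93 pos [ 0.403  -0.2712  0.2603] yaw 1.5905 tilt -0.9999999309048541 off mm [288.  162.7   0.2] roll -1.5765 q [ 0.9   0.02 -0.4   1.69  0.01  1.44  0.52] w 85.3 F [0.8076 0.1329 0.3575]
```

Request:
{"op": "send_rows", "data": {
  "offset": [
    [30,17,0],
    [60,34,0],
    [95,53,0],
    [130,73,0],
    [165,93,0]
  ],
  "roll": [-0.12,-0.24,-0.36,-0.48,-0.6]
}}

```text
clock: 1.35
position: [0.4937, -0.1048, 0.2605]
ee_rot: [0.458, 0.889, -0.0, 0.0]
ft_force: [0.9, -0.9, -0.3]
grip_width: 1.0
```

```bash
python3 to.py .56 .02 .26 3.167
```

```text
t 1.35 pos [ 0.4937 -0.1048  0.2605] yaw 2.1902 tilt -0.9999999413383439 off mm [ 63.1 126.4   0.4] roll -0.9768 q [ 0.69  0.07 -0.6   1.64  0.04  1.44  0.71] w 85.0 F [ 0.8616 -0.895  -0.2976]
```

Request:
{"op": "send_rows", "data": {
  "offset": [
    [15,30,0],
    [30,60,0],
    [45,90,0],
    [58,115,0],
    [63,126,0]
  ],
  "roll": [-0.12,-0.24,-0.36,-0.48,-0.6]
}}

```text
clock: 1.77
position: [0.5606, 0.0221, 0.2601]
ee_rot: [0.172, 0.985, 0.001, -0.0]
ft_force: [-0.5, 0.9, -0.0]
grip_width: 1.0
```

```bash
python3 to.py .56 .02 .26 3.167
```

```text
t 1.77 pos [0.5606 0.0221 0.2601] yaw 2.7953 tilt -0.9999981644866316 off mm [-0.2 -2.2  0.1] roll -0.3717 q [ 0.51  0.24 -0.75  1.5   0.16  1.47  0.99] w 85.0 F [-0.507  0.922 -0.05 ]
```

Request:
{"op": "send_rows", "data": {
  "offset": [
    [0,-2,0],
    [0,-2,0],
    [0,-2,0],
    [0,-2,0],
    [0,-2,0]
  ],
  "roll": [-0.12,-0.24,-0.37,-0.37,-0.37]
}}

```text
clock: 2.18
position: [0.5592, 0.0155, 0.2602]
ee_rot: [-0.005, 1.0, 0.0, -0.0]
ft_force: [1.0, 0.6, -0.6]
grip_width: 1.002
```

```bash
cat > w.py <<'E'
from h import *
import sys
np.set_printoptions(precision=4,suppress=True)
im,d=grab('wrist'); cv2.imwrite(f'pics/{sys.argv[1]}.png',im)
q=load('wrist'); W=cloud(q); hsv=cv2.cvtColor(im,cv2.COLOR_BGR2HSV).astype(int); H,S,V=[hsv[...,i] for i in range(3)]
x,y,z=W[...,0],W[...,1],W[...,2]
r=((H<8)|(H>172))&(S>130)&(z>.1)&(z<.35); P=W[r]; print('red',r.sum())
if r.sum()>50:
    zt=np.percentile(P[:,2],95); P=P[P[:,2]>zt-.004]; P=P[P[:,0]<.6]; l=np.polyfit(P[:,0],P[:,1],1); e=P[:,1]-np.polyval(l,P[:,0]); print('lever top z',zt,'slope',l[0],'y@.562',np.polyval(l,.562),'x',P[:,0].min(),P[:,0].max(),'half',np.percentile(e,[2,98]))
b=(z>.15)&(z<.158)&(S<60)&(abs(y)<.025)&(x>.49)&(x<.63); P=W[b]; print('bar',b.sum())
if b.sum()>50:
    xs=np.arange(.5,.63,.01); c=[]
    for a in xs:
        k=P[abs(P[:,0]-a)<.005]
        if len(k)>5: c.append((a,np.percentile(k[:,1],3),np.percentile(k[:,1],97)))
    print(np.array(c)); print('z',np.median(P[:,2]))
E
python3 w.py w1; python3 to.py .56 .02 .26 3.167
```

```text
red 1490
lever top z 0.15842777832517765 slope 0.07522694156938416 y@.562 0.0312675611970636 x 0.53560076251764 0.5991912683368705 half [-0.0577  0.0289]
bar 3031
[[ 0.5    -0.0117  0.006 ]
 [ 0.51   -0.0109  0.0061]
 [ 0.52   -0.0111  0.0061]
 [ 0.53   -0.0107  0.0061]
 [ 0.54   -0.0105  0.0061]
 [ 0.55   -0.0107  0.0069]
 [ 0.56   -0.0099  0.007 ]
 [ 0.57   -0.0101  0.007 ]
 [ 0.58   -0.0103  0.007 ]
 [ 0.59   -0.0095  0.0071]
 [ 0.6    -0.0096  0.0071]
 [ 0.61   -0.0098  0.008 ]
 [ 0.62   -0.009   0.0086]]
z 0.15523779947954905
t 2.23 pos [0.5593 0.0155 0.2603] yaw -3.1329 tilt -0.9999999492185881 off mm [-0.8  4.5  0.3] roll -0.0167 q [ 0.56  0.24 -0.79  1.5   0.17  1.47  1.34] w 85.1 F [-0.4958  0.4079 -0.6106]
```

View pics/w1.png

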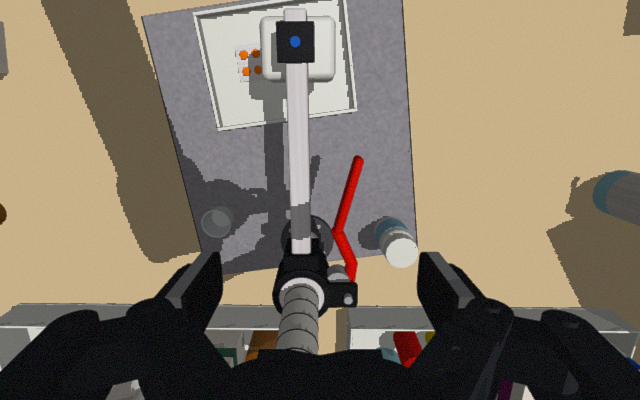

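The wrist view shows the bar from (295,60) to (300,250), the red paddle from (358,158) to (338,230), the column at (300,300), and both fingers wide of them. The lever fit took in stray points, so I redo it.

```bash
cat > lev.py <<'E'
from h import *
np.set_printoptions(precision=4,suppress=True)
q=load('wrist'); W=cloud(q); hsv=cv2.cvtColor(q['im'],cv2.COLOR_BGR2HSV).astype(int); H,S,V=[hsv[...,i] for i in range(3)]
x,y,z=W[...,0],W[...,1],W[...,2]
r=((H<8)|(H>172))&(S>130)&(z>.12)&(z<.17)&(y>.015)&(y<.08)&(x<.6)&(x>.5); P=W[r]; print(r.sum(),np.percentile(P[:,2],[5,50,95]))
T=P[P[:,2]>.149]
for a in np.arange(.53,.6,.01):
    k=T[abs(T[:,0]-a)<.005]
    if len(k)>4: print(a,len(k),np.percentile(k[:,1],[3,97]))
l=np.polyfit(T[:,0],T[:,1],1); print(l[0],np.polyval(l,.562))
E
python3 lev.py
```

```text
776 [0.142  0.1534 0.1549]
0.53 13 [0.0488 0.0528]
0.54 108 [0.046  0.0544]
0.55 102 [0.0436 0.0515]
0.56 98 [0.0412 0.0492]
0.5700000000000001 100 [0.0381 0.0467]
0.5800000000000001 100 [0.0356 0.0437]
0.5900000000000001 91 [0.0331 0.0412]
-0.25511006333092473 0.04426934276812594
```

Request:
{"op": "send_rows", "data": {
  "offset": [
    [-3,5,25],
    [-3,5,60],
    [-3,5,95],
    [-3,5,125],
    [-3,5,142]
  ],
  "roll": [0,0,0,0,0]
}}

```text
clock: 2.65
position: [0.5605, 0.0203, 0.1149]
ee_rot: [-0.005, 1.0, -0.0, -0.002]
ft_force: [-0.5, -0.3, 0.2]
grip_width: 0.998
```

```bash
python3 to.py .562 .0205 .118 3.155; python3 w.py w2; python3 lev.py
```

```text
t 2.65 pos [0.5605 0.0203 0.1149] yaw -3.1325 tilt -0.9999928054832646 off mm [-1.5  0.2 -3.1] roll -0.0043 q [ 0.52  0.35 -0.77  1.7   0.26  1.2   1.27] w 84.9 F [-0.5192 -0.3229  0.2026]
red 3746
lever top z 0.15502349382064695 slope -0.21191004848405073 y@.562 0.04247386146804569 x 0.5335690118857509 0.5999327544697608 half [-0.0624  0.0068]
bar 9750
[[ 0.5    -0.0109  0.0059]
 [ 0.51   -0.0109  0.0061]
 [ 0.52   -0.0106  0.0062]
 [ 0.53   -0.0104  0.0064]
 [ 0.54   -0.0103  0.0067]
 [ 0.55   -0.0101  0.0069]
 [ 0.56   -0.0099  0.0069]
 [ 0.57   -0.0098  0.0072]
 [ 0.58   -0.0096  0.0074]
 [ 0.59   -0.0093  0.0076]
 [ 0.6    -0.0092  0.0077]
 [ 0.61   -0.0091  0.0081]]
z 0.15523263883478747
3072 [0.139  0.1532 0.1548]
0.53 59 [0.0484 0.0533]
0.54 396 [0.046 0.054]
0.55 370 [0.0433 0.0516]
0.56 348 [0.0409 0.0489]
0.5700000000000001 332 [0.0382 0.0463]
0.5800000000000001 302 [0.0356 0.0436]
0.5900000000000001 306 [0.033  0.0411]
-0.25580737227021905 0.043990831688810045
```

View pics/w2.png

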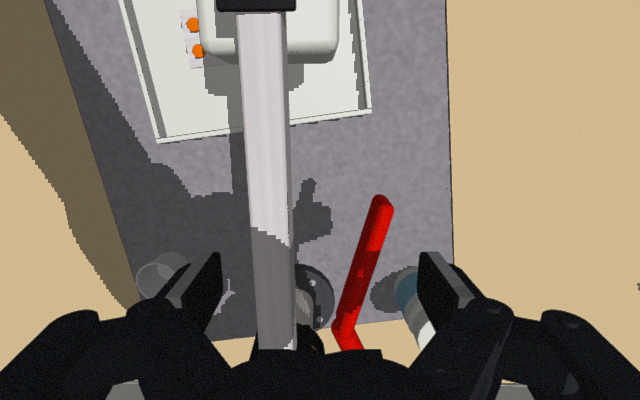

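The fingers straddle the bar (pad at about (205,270)) and the paddle (pad at about (430,270)) with clear gaps, and the lever is untouched. Now a light pinch by jaw position.

Request:
{"op": "send_rows", "data": {
  "offset": [
    [-1,0,-2],
    [-1,0,-2],
    [-1,0,-2],
    [-1,0,-2],
    [-1,0,-2]
  ],
  "roll": [0,0,0,0,0],
  "jaw": 0.68,
  "newtons": 20
}}

```text
clock: 3.12
position: [0.564, 0.0208, 0.1217]
ee_rot: [-0.006, 1.0, -0.0, 0.001]
ft_force: [0.6, -0.1, 0.9]
grip_width: 0.677
```

```bash
python3 to.py .562 .0205 .118 3.155; python3 w.py w3; python3 lev.py
```

```text
t 3.12 pos [0.564  0.0208 0.1217] yaw -3.1289 tilt -0.9999980902464864 off mm [ 2.  -0.2  3.7] roll -0.0007 q [ 0.52  0.35 -0.77  1.69  0.26  1.21  1.28] w 57.6 F [ 0.6173 -0.0971  0.8963]
red 3754
lever top z 0.1549462197939484 slope -0.23263961400669148 y@.562 0.04324230052584657 x 0.5335932946249989 0.599932447715033 half [-0.0144  0.0055]
bar 9620
[[ 0.5    -0.011   0.0059]
 [ 0.51   -0.0108  0.0061]
 [ 0.52   -0.0106  0.0063]
 [ 0.53   -0.0105  0.0064]
 [ 0.54   -0.0103  0.0066]
 [ 0.55   -0.0101  0.0068]
 [ 0.56   -0.0093  0.007 ]
 [ 0.57   -0.0086  0.0072]
 [ 0.58   -0.0089  0.0074]
 [ 0.59   -0.0093  0.0077]
 [ 0.6    -0.0091  0.0076]
 [ 0.61   -0.0091  0.008 ]
 [ 0.62   -0.0097  0.0082]]
z 0.15520843349203023
2827 [0.1392 0.1532 0.1548]
0.53 51 [0.0485 0.0535]
0.54 373 [0.0458 0.0542]
0.55 344 [0.0433 0.0517]
0.56 327 [0.0407 0.0487]
0.5700000000000001 302 [0.0383 0.0463]
0.5800000000000001 290 [0.0356 0.0436]
0.5900000000000001 283 [0.0329 0.0412]
-0.2569657866041643 0.044037565225468006
```

Request:
{"op": "send_rows", "data": {
  "offset": [
    [1,0,1],
    [1,0,1],
    [1,0,1],
    [1,0,1],
    [1,0,1]
  ],
  "roll": [0,0,0,0,0],
  "jaw": 0.64
}}

```text
clock: 3.58
position: [0.5623, 0.0207, 0.1195]
ee_rot: [-0.007, 1.0, -0.0, 0.0]
ft_force: [-0.6, 0.6, 0.2]
grip_width: 0.639
```

```bash
python3 to.py .562 .0205 .118 3.155; python3 w.py w4; python3 lev.py
```

```text
t 3.58 pos [0.5623 0.0207 0.1195] yaw -3.1285 tilt -0.9999999967541183 off mm [ 0.3 -0.2  1.5] roll -0.0003 q [ 0.53  0.35 -0.77  1.69  0.26  1.21  1.28] w 54.3 F [-0.5741  0.6428  0.2172]
red 3712
lever top z 0.1549407572127718 slope -0.21830231742197606 y@.562 0.04304256118848214 x 0.5334900421100335 0.5999954305760246 half [-0.0163  0.0057]
bar 9331
[[ 0.5    -0.011   0.0059]
 [ 0.51   -0.0108  0.0062]
 [ 0.52   -0.0107  0.0063]
 [ 0.53   -0.0104  0.0064]
 [ 0.54   -0.0103  0.0067]
 [ 0.55   -0.0101  0.0066]
 [ 0.56   -0.0069  0.0071]
 [ 0.57   -0.0063  0.0072]
 [ 0.58   -0.0075  0.0075]
 [ 0.59   -0.0092  0.0075]
 [ 0.6    -0.0091  0.0077]
 [ 0.61   -0.009   0.0079]
 [ 0.62   -0.0091  0.0082]]
z 0.1552284624348066
2890 [0.1392 0.1532 0.1548]
0.53 56 [0.0485 0.0534]
0.54 375 [0.0459 0.054 ]
0.55 353 [0.0433 0.0515]
0.56 330 [0.0406 0.0489]
0.5700000000000001 312 [0.0381 0.0462]
0.5800000000000001 297 [0.0356 0.0437]
0.5900000000000001 285 [0.0331 0.0413]
-0.25547903330289345 0.04402145851346892
```

View pics/w4.png

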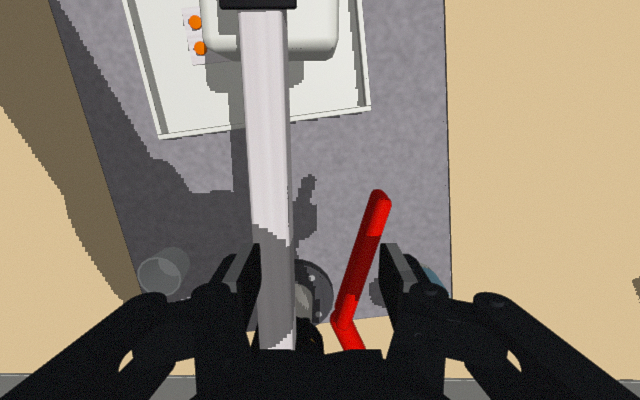

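The left pad edge at (258,250) looks close to the bar, and the right pad edge at (382,245) is about 10 px from the paddle. I measure the pad positions.

```bash
cat > pads.py <<'E'
from h import *
np.set_printoptions(precision=4,suppress=True)
q=load('wrist'); W=cloud(q); V=q['im'].max(2); x,y,z=[W[...,i] for i in range(3)]
o=monitor.get_obs(); p=o['position']
print('tcp',p)
m=(V<70)&(z>p[2]-.01)&(z<p[2]+.06)&(abs(x-p[0])<.025)
for lo in np.arange(p[2],p[2]+.055,.006):
    k=m&(z>=lo)&(z<lo+.006); A=W[k&(y<p[1])]; B=W[k&(y>p[1])]
    if len(A)>5 and len(B)>5: print('z-tcp',round(lo-p[2],3),len(A),len(B),'L inner',np.percentile(A[:,1],98),'R inner',np.percentile(B[:,1],2),'x',A[:,0].min(),A[:,0].max())
E
python3 pads.py
```

```text
tcp [0.5623 0.0207 0.1195]
z-tcp 0.042 111 110 L inner -0.005471156150506347 R inner 0.04872812633925545 x 0.5513122608998184 0.5730047489236337
z-tcp 0.048 214 199 L inner -0.005425057239316156 R inner 0.048666112053003 x 0.5508422665095013 0.5736273949169847
z-tcp 0.054 259 254 L inner -0.005383199698324578 R inner 0.04871792728565626 x 0.551006941223531 0.5734709448476577
```

Run:
```python
from h import *
np.set_printoptions(precision=4,suppress=True)
q=load('wrist'); W=cloud(q)
for c in (252,390):
    for r in range(225,300,8): print(c,r,q['im'][r,c],W[r,c],round(float(q['d'][r,c]),4))
p=eyes.camera_params('wrist'); print('cam',-np.array(p['R']).T@p['t'], p['fovy'])
print(monitor.get_obs()['position'],monitor.get_obs()['ee_rot'])
```

```text
252 225 [107 107 109] [ 0.5471 -0.0102  0.1554] 0.1541
252 233 [94 93 96] [ 0.5515 -0.0105  0.1544] 0.1563
252 241 [82 78 80] [ 0.6142 -0.04    0.0194] 0.3033
252 249 [15 16 20] [ 0.5515 -0.007   0.1723] 0.1392
252 257 [15 17 18] [ 0.5522 -0.0059  0.1783] 0.1335
252 265 [22 13 17] [ 0.5551 -0.0057  0.1797] 0.133
252 273 [19 21 19] [ 0.5579 -0.0055  0.1812] 0.1324
252 281 [ 5 13  8] [ 0.5618 -0.0058  0.1806] 0.134
252 289 [19 17 16] [ 0.5642 -0.0055  0.1827] 0.1327
252 297 [17  9 12] [ 0.5679 -0.0057  0.1827] 0.1336
390 225 [142 136 140] [0.5972 0.0863 0.0182] 0.3002
390 233 [144 138 141] [0.6049 0.0868 0.0184] 0.3021
390 241 [145 140 145] [0.613  0.0875 0.0179] 0.3048
390 249 [87 85 79] [0.5504 0.0512 0.1729] 0.1385
390 257 [15 21 18] [0.5503 0.0496 0.1806] 0.131
390 265 [ 8 10  6] [0.5519 0.0489 0.1845] 0.1277
390 273 [22 16 17] [0.5548 0.0489 0.1854] 0.1276
390 281 [12 11 11] [0.5575 0.0488 0.1867] 0.1271
390 289 [11 17 15] [0.5612 0.0492 0.1864] 0.1285
390 297 [ 8 11  9] [0.5636 0.049  0.1882] 0.1274
cam [0.4924 0.0208 0.3002] 62.55989923454711
[0.5623 0.0207 0.1195] [-0.0066  1.     -0.     -0.    ]
```

The wrist depth puts the fingertips at z≈0.165, above the bar top at 0.155, though the TCP reads 0.12. The lever and bar also haven't moved. I check this against the fixed cameras.

Run:
```python
from h import *
np.set_printoptions(precision=4,suppress=True)
for n in ('scene','top'):
    im,d=grab(n); q=load(n); W=cloud(q); V=im.max(2); x,y,z=[W[...,i] for i in range(3)]
    m=(V<75)&(x>.54)&(x<.59)&(abs(y-.02)<.09)&(z>.09)&(z<.35)
    print(n,m.sum(), 'L(y<.02) z pct',np.percentile(z[m&(y<.02)],[0,2,5,20]) if (m&(y<.02)).any() else '', 'R',np.percentile(z[m&(y>.02)],[0,2,5,20]) if (m&(y>.02)).any() else '')
    u,v=proj(q,np.array([.565,.02,.16])).astype(int); print(u,v)
    c=im[max(0,v-65):v+65,max(0,u-75):u+75]; cv2.imwrite(f'pics/s_{n}.png',cv2.resize(c,None,fx=4,fy=4,interpolation=cv2.INTER_CUBIC))
```

```text
scene 682 L(y<.02) z pct [0.1416 0.1535 0.1556 0.2122] R [0.151  0.1547 0.1647 0.2102]
337 213
top 22 L(y<.02) z pct  R [0.2316 0.2352 0.2405 0.2567]
290 189
```

View pics/s_scene.png

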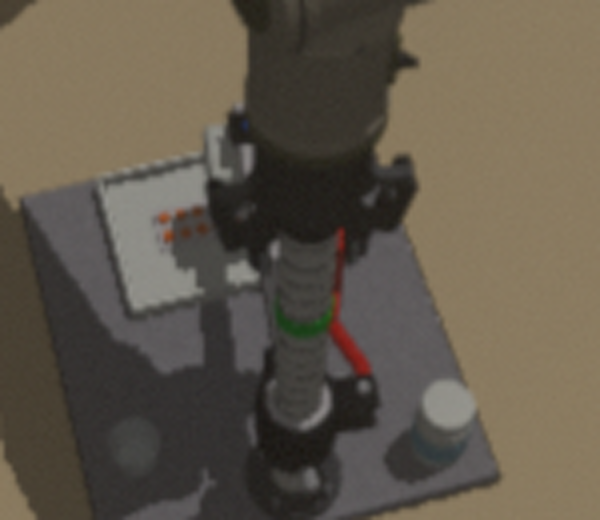

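The scene crop agrees: the fingertips end at about z 0.155–0.165, over the bar, and the hand is still above the arm. The real tips are about 42 mm behind the reported TCP. I reopen the jaw and go down in steps, watching the depth and the force.

Request:
{"op": "send_rows", "data": {
  "offset": [
    [0,0,0],
    [0,0,0],
    [0,0,0],
    [0,0,0],
    [0,0,10]
  ],
  "roll": [0,0,0,0,0],
  "jaw": 1.0
}}

```text
clock: 4.15
position: [0.5635, 0.0209, 0.1108]
ee_rot: [-0.007, 1.0, -0.0, 0.001]
ft_force: [0.4, 0.8, 0.1]
grip_width: 1.0
```

```bash
sed -i 's/p\[2\]-.01)/p[2]-.01)/; s/+.06)&/+.09)\&/; s/p\[2\]+.055/p[2]+.085/; s/abs(x-p\[0\])<.025/abs(x-p[0])<.02/' pads.py; python3 w.py w5 >/dev/null; python3 pads.py; python3 to.py .562 .0205 .08 3.155
```

```text
tcp [0.5619 0.0206 0.1077]
z-tcp 0.054 188 188 L inner -0.020437239132489876 R inner 0.0642174134173868 x 0.5522203454559041 0.5744485297741398
z-tcp 0.06 354 303 L inner -0.02050328907563186 R inner 0.06411167045489602 x 0.552114662199402 0.574433602479201
z-tcp 0.066 420 391 L inner -0.020433593749233665 R inner 0.06415811622445271 x 0.5518561720438141 0.5748089827280691
z-tcp 0.072 487 432 L inner -0.020430698444753047 R inner 0.06412998578136965 x 0.5519565981450283 0.5744819417027087
z-tcp 0.078 547 525 L inner -0.020422301765394932 R inner 0.06404386947703873 x 0.5519358357164114 0.5751621729268703
z-tcp 0.084 415 409 L inner -0.020427712217359558 R inner 0.0640006696542731 x 0.5519203633566662 0.5693364890894635
t 4.2 pos [0.5619 0.0206 0.1077] yaw -3.1285 tilt -0.9999997741031974 off mm [-0.1 -0.1 27.7] roll -0.0003 q [ 0.52  0.36 -0.77  1.71  0.27  1.19  1.27] w 85.1 F [-1.2269 -0.0967 -2.4596]
```

Request:
{"op": "send_rows", "data": {
  "offset": [
    [0,0,7],
    [0,0,14],
    [0,0,21],
    [0,0,27],
    [0,0,28]
  ],
  "roll": [0,0,0,0,0]
}}

```text
clock: 4.62
position: [0.5615, 0.0206, 0.0799]
ee_rot: [-0.007, 1.0, 0.0, -0.001]
ft_force: [-0.7, -0.4, 0.9]
grip_width: 0.999
```

Request:
{"op": "send_rows", "data": {
  "offset": [
    [0,0,0],
    [0,0,0],
    [0,0,0],
    [0,0,0],
    [0,0,0]
  ],
  "roll": [0,0,0,0,0],
  "jaw": 0.7
}}

```text
clock: 5.03
position: [0.5624, 0.0207, 0.0819]
ee_rot: [-0.007, 1.0, -0.0, 0.0]
ft_force: [-2.6, -0.7, 2.7]
grip_width: 0.707
```

```bash
python3 w.py w6; python3 lev.py; python3 pads.py; python3 to.py .562 .0205 .08 3.155
```

```text
red 4412
lever top z 0.15495872396993607 slope -0.20568159906610817 y@.562 0.04358805016920432 x 0.5336990777173793 0.586694465108226 half [-0.0164  0.0055]
bar 13483
[[ 0.5    -0.0069  0.0099]
 [ 0.51   -0.007   0.0098]
 [ 0.52   -0.0071  0.0097]
 [ 0.53   -0.0071  0.0096]
 [ 0.54   -0.0071  0.0098]
 [ 0.55   -0.0136  0.0096]
 [ 0.56   -0.0184  0.0095]
 [ 0.57   -0.008   0.0094]
 [ 0.58   -0.0072  0.0095]
 [ 0.59   -0.0058  0.0096]]
z 0.15520109239121163
4307 [0.138  0.1527 0.1547]
0.53 86 [0.0482 0.0528]
0.54 637 [0.0456 0.0536]
0.55 594 [0.0434 0.0515]
0.56 554 [0.041  0.0494]
0.5700000000000001 515 [0.0388 0.0469]
0.5800000000000001 459 [0.0365 0.0444]
0.5900000000000001 24 [0.0352 0.0404]
-0.23104439158468576 0.04420543722978951
tcp [0.5624 0.0207 0.0819]
z-tcp 0.048 55 31 L inner 0.009740055417398533 R inner 0.06061210701808492 x 0.5511076193641203 0.5759048468288949
z-tcp 0.054 87 80 L inner -0.012527613441324354 R inner 0.051822004529604705 x 0.5512108205486254 0.556543950534304
z-tcp 0.06 113 153 L inner -0.010561481028944178 R inner 0.05147450429726351 x 0.550979354722128 0.5562920861710463
z-tcp 0.066 199 308 L inner -0.008172433808272705 R inner 0.0513295714946687 x 0.551082113019634 0.5710320606239965
z-tcp 0.072 377 348 L inner -0.007931869996968075 R inner 0.05128425189962796 x 0.5506407606955332 0.5809719942597151
z-tcp 0.078 355 357 L inner -0.008018803167609834 R inner 0.05132543981583982 x 0.5500513337624107 0.5683993481100595
z-tcp 0.084 576 552 L inner -0.009781722531691885 R inner 0.05285554536238804 x 0.5484400068271618 0.5567366314188492
t 5.08 pos [0.5624 0.0207 0.0819] yaw -3.1285 tilt -0.9999998963700256 off mm [ 0.4 -0.2  1.9] roll -0.0004 q [ 0.51  0.39 -0.76  1.73  0.29  1.14  1.25] w 59.8 F [-1.4033  0.157   2.9127]
```

Contact at last: the bar shifted about 3 mm with the pads at 59.8 mm. I close a little more for a carrying pinch.

Request:
{"op": "send_rows", "data": {
  "offset": [
    [0,0,0],
    [0,0,0],
    [0,0,0],
    [0,0,0],
    [0,0,0]
  ],
  "roll": [0,0,0,0,0],
  "jaw": 0.67
}}

```text
clock: 5.5
position: [0.5622, 0.0205, 0.0818]
ee_rot: [-0.006, 1.0, -0.0, -0.0]
ft_force: [-4.5, -0.2, 6.1]
grip_width: 0.672
```

```bash
cat > st.py <<'E'
from h import *
import sys,math
np.set_printoptions(precision=4,suppress=True)
AX=np.array([.6667,0.])
im,d=grab('wrist'); q=load('wrist'); W=cloud(q); hsv=cv2.cvtColor(im,cv2.COLOR_BGR2HSV).astype(int); H,S,V=[hsv[...,i] for i in range(3)]
o=monitor.get_obs(); p=o['position']; zb=p[2]+.155-.080
x,y,z=W[...,0],W[...,1],W[...,2]
# bar: bright low-sat points near top height, within 25 mm of TCP line, camera side of the fingers
m=(abs(z-zb)<.012)&(S<60)&(V>75)&(x<p[0]-.016)&(x>p[0]-.075)&(abs(y-p[1]+.01)<.035)
zt=np.median(z[m]); m&=abs(z-zt)<.003; P=W[m]
B=[]
for a in np.linspace(P[:,0].min()+.003,P[:,0].max()-.003,8):
    k=P[abs(P[:,0]-a)<.003]
    if len(k)>8: B.append((a,(np.percentile(k[:,1],3)+np.percentile(k[:,1],97))/2))
l=np.polyfit(*np.array(B).T,1); ya=math.atan(l[0])
c=np.array(B).mean(0); ya2=math.atan2(AX[1]-c[1],AX[0]-c[0])
r=((H<8)|(H>172))&(S>130)&(abs(z-zt)<.005)&(x<p[0]+.02)&(x>p[0]-.06); R=W[r]; lr=np.polyfit(R[:,0],R[:,1],1); yl=math.atan(lr[0])
print('bar top z',zt,'bar yaw fit',round(ya,3),'via axis',round(ya2,3),'lever',round(ya2-yl,3),'npx',m.sum(),r.sum(),'lens est',AX-.225*np.array([math.cos(ya2),math.sin(ya2)]))
print('t',o['clock'],'tcp',p,'w',o['grip_width']*85,'F',o['ft_force'],'M',o['torque'])
E
python3 st.py
```

```text
bar top z 0.15518482785650983 bar yaw fit -0.017 via axis -0.018 lever 0.178 npx 9254 2579 lens est [0.4417 0.0041]
t 5.55 tcp [0.5622 0.0205 0.0818] w 57.073849613885386 F [-4.4569 -1.504   5.3312] M [-0.3138  0.7705 -0.2029]
```

Request:
{"op": "send_rows", "data": {
  "offset": [
    [0,0,-3],
    [0,0,-7],
    [0,0,-12],
    [0,0,-17],
    [0,0,-20]
  ],
  "roll": [0,0,0,0,0]
}}

```text
clock: 5.97
position: [0.5627, 0.0204, 0.1022]
ee_rot: [-0.006, 1.0, -0.0, 0.0]
ft_force: [3.1, -1.2, -5.0]
grip_width: 0.673
```

```bash
python3 st.py
```

```text
bar top z 0.1731555211949408 bar yaw fit -0.011 via axis -0.016 lever 0.178 npx 8864 2499 lens est [0.4417 0.0035]
t 6.0167 tcp [0.5627 0.0205 0.1026] w 57.34708332517229 F [ 0.4672 -2.0657 -1.9456] M [-0.4319 -0.1688 -0.2606]
```

It is carried: the bar rose 18 mm and the lever angle is unchanged. I continue upward with the swivel.

Request:
{"op": "send_rows", "data": {
  "offset": [
    [0,-2,-9],
    [0,-4,-21],
    [0,-6,-34],
    [1,-8,-47],
    [1,-9,-58]
  ],
  "roll": [-0.015,-0.03,-0.045,-0.06,-0.07]
}}

```text
clock: 6.43
position: [0.5613, 0.0118, 0.1603]
ee_rot: [-0.042, 0.999, 0.0, 0.0]
ft_force: [2.4, 0.0, -4.4]
grip_width: 0.67
```

```bash
python3 st.py; python3 to.py .5602 .003 .222 3.29
```

```text
bar top z 0.23026927488673068 bar yaw fit 0.067 via axis 0.065 lever 0.181 npx 8838 2546 lens est [ 0.4422 -0.0146]
t 6.4833 tcp [0.5617 0.0117 0.1622] w 57.092491576573394 F [-4.8935 -1.3673 -0.1871] M [-0.2253  1.1767 -0.2089]
t 6.48 pos [0.5617 0.0117 0.1622] yaw -3.0568 tilt -0.9999993110916745 off mm [  2.2  -8.6 -59.8] roll -0.0636 q [ 0.56  0.31 -0.79  1.64  0.23  1.29  1.39] w 57.1 F [-4.8935 -1.3673 -0.1871]
```

Request:
{"op": "send_rows", "data": {
  "offset": [
    [1,-2,-13],
    [1,-4,-28],
    [2,-6,-43],
    [2,-8,-56],
    [2,-9,-62]
  ],
  "roll": [-0.015,-0.03,-0.045,-0.06,-0.07]
}}

```text
clock: 6.9
position: [0.5603, 0.0028, 0.2227]
ee_rot: [-0.077, 0.997, -0.0, 0.0]
ft_force: [2.9, -0.6, -5.3]
grip_width: 0.669
```

```bash
python3 st.py
cat > col.py <<'E'
from h import *
import sys
np.set_printoptions(precision=4,suppress=True)
out=[]
for n in ('scene','top'):
    im,d=grab(n); q=load(n); W=cloud(q); hsv=cv2.cvtColor(im,cv2.COLOR_BGR2HSV).astype(int); H,S,V=[hsv[...,i] for i in range(3)]
    x,y,z=[W[...,i] for i in range(3)]; rr=np.hypot(x-.6667,y)
    g=(rr<.022)&(H>45)&(H<85)&(S>80)&(z>.2)&(z<.33); c=(rr<.035)&(V<60)&(z>.15)&(z<.4)
    print(n,'green',g.sum(),np.percentile(z[g],[0,10,50,90,100]) if g.any() else '', 'dark',c.sum(),np.percentile(z[c],[50,90,95,98,100]) if c.any() else '')
    # axis column profile: image points of the camera-facing side of the column
    cam=-q['R'].T@q['t']; dv=cam[:2]-[.6667,0]; dv/=np.linalg.norm(dv)
    for zz in np.arange(.28,.335,.004):
        X=np.array([.6667+.0162*dv[0],.0162*dv[1],zz]); u,v=proj(q,X); s=im[int(round(v)),int(round(u))]; print(round(zz,3),s,end=' ')
    print()
    u,v=proj(q,np.array([.6667,0,.3])).astype(int); out.append(cv2.resize(im[v-35:v+35,u-40:u+40],None,fx=5,fy=5,interpolation=cv2.INTER_NEAREST))
cv2.imwrite(f'pics/{sys.argv[1]}.png',np.hstack(out))
E
python3 col.py k1
```

```text
bar top z 0.29178965097932924 bar yaw fit 0.154 via axis 0.15 lever 0.189 npx 8938 2581 lens est [ 0.4442 -0.0336]
t 6.95 tcp [0.5604 0.0026 0.2231] w 57.122874164822434 F [-2.33   -0.7148 -0.8679] M [-0.1218  0.3669 -0.0456]
scene green 19 [0.2997 0.3021 0.3054 0.3078 0.3086] dark 435 [0.2963 0.3028 0.3631 0.3944 0.3983]
0.28 [42 42 45] 0.284 [42 42 45] 0.288 [87 86 90] 0.292 [107 110 111] 0.296 [60 75 63] 0.3 [60 75 63] 0.304 [37 62 41] 0.308 [45 56 50] 0.312 [59 63 62] 0.316 [61 65 67] 0.32 [61 65 67] 0.324 [63 67 70] 0.328 [59 62 64] 0.332 [57 62 64] 
top green 0  dark 0 
0.28 [105 119 127] 0.284 [105 119 127] 0.288 [103 117 123] 0.292 [103 117 123] 0.296 [103 117 123] 0.3 [103 117 123] 0.304 [103 117 123] 0.308 [107 120 127] 0.312 [107 120 127] 0.316 [107 121 128] 0.32 [105 121 128] 0.324 [110 124 130] 0.328 [110 124 130] 0.332 [109 125 131]
```

View pics/k1.png

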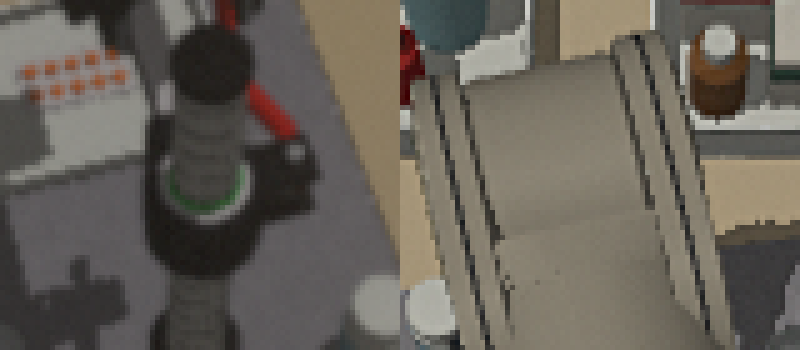

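The scene crop shows the collar's pale rim ring with a green crescent about 8–9 mm high above it at (207,195). So the rim is at mid-tape to within about 2 mm, and the arm yaw of 0.15 puts the lens over the tray's middle. I raise 1.5 mm and hold so that step 1 counts.

Request:
{"op": "send_rows", "data": {
  "offset": [
    [0,0,-1.5],
    [0,0,-1.5],
    [0,0,-1.5],
    [0,0,-1.5],
    [0,0,-1.5]
  ],
  "roll": [0,0,0,0,0]
}}

```text
clock: 7.47
position: [0.5601, 0.0027, 0.2227]
ee_rot: [-0.077, 0.997, 0.0, -0.0]
ft_force: [3.4, -0.6, -4.1]
grip_width: 0.67
```

Request:
{"op": "send_rows", "data": {
  "offset": [
    [0,-1,-0.5],
    [0,-2.5,-1],
    [0,-4,-1.5],
    [0,-5.5,-2],
    [0,-6,-2.5]
  ],
  "roll": [0,0,0,0,0],
  "jaw": 0.53
}}

```text
clock: 7.88
position: [0.5607, -0.0029, 0.2251]
ee_rot: [-0.077, 0.997, 0.0, -0.0]
ft_force: [1.2, 0.1, -7.0]
grip_width: 0.532
```

```bash
python3 st.py; python3 col.py k2
```

```text
bar top z 0.2916674141046585 bar yaw fit 0.151 via axis 0.149 lever 0.081 npx 8478 2363 lens est [ 0.4442 -0.0333]
t 7.9333 tcp [ 0.5607 -0.003   0.2252] w 45.21716527391125 F [ 0.6379  0.4664 -6.6444] M [ 0.1806 -0.2621  0.0867]
scene green 19 [0.2998 0.3017 0.3043 0.3078 0.3094] dark 430 [0.2942 0.3013 0.3119 0.3937 0.3988]
0.28 [43 44 47] 0.284 [43 44 47] 0.288 [86 87 89] 0.292 [107 111 111] 0.296 [58 74 61] 0.3 [58 74 61] 0.304 [37 63 40] 0.308 [45 56 50] 0.312 [57 61 63] 0.316 [65 69 70] 0.32 [65 69 70] 0.324 [60 64 66] 0.328 [57 61 62] 0.332 [58 62 64] 
top green 0  dark 0 
0.28 [107 122 129] 0.284 [107 122 129] 0.288 [104 117 123] 0.292 [104 117 123] 0.296 [104 117 123] 0.3 [103 117 123] 0.304 [103 117 123] 0.308 [106 119 126] 0.312 [106 119 126] 0.316 [107 122 128] 0.32 [106 121 127] 0.324 [109 124 130] 0.328 [109 124 130] 0.332 [111 125 131]
```

Request:
{"op": "send_rows", "data": {
  "offset": [
    [0,-1,-1],
    [0,-2.5,-1.5],
    [0,-4,-2],
    [0,-4.5,-2.5],
    [0,-4.5,-2.5]
  ],
  "roll": [0,0,0,0,0],
  "jaw": 0.43,
  "newtons": 30
}}

```text
clock: 8.45
position: [0.5615, -0.0075, 0.2276]
ee_rot: [-0.077, 0.997, 0.0, -0.0]
ft_force: [0.7, 0.0, -9.5]
grip_width: 0.436
```

```bash
python3 st.py
```

```text
bar top z 0.2920057853005943 bar yaw fit 0.157 via axis 0.155 lever 0.001 npx 7822 2219 lens est [ 0.4444 -0.0347]
t 8.5 tcp [ 0.5615 -0.0075  0.2277] w 36.41879666068112 F [ 1.9113  1.5802 -9.3363] M [ 0.0681 -0.1182  0.0579]
```

Request:
{"op": "send_rows", "data": {
  "offset": [
    [0,-2,0],
    [0,-4,0],
    [0,-5,0],
    [0,-5,0],
    [0,-5,0]
  ],
  "roll": [0,0,0,0,0],
  "jaw": 0.2,
  "newtons": 40
}}

```text
clock: 8.92
position: [0.5627, -0.0127, 0.2285]
ee_rot: [-0.076, 0.997, -0.0, 0.0]
ft_force: [-1.7, -1.4, -0.9]
grip_width: 0.248
```

```bash
python3 st.py; python3 col.py k3
```

```text
bar top z 0.2926755761743143 bar yaw fit 0.14 via axis 0.138 lever -0.07 npx 7680 754 lens est [ 0.4438 -0.031 ]
t 8.9667 tcp [ 0.5627 -0.0127  0.2284] w 21.004868332843223 F [-1.5022 -1.0632 -0.878 ] M [-0.3294  0.2246 -0.0838]
scene green 19 [0.3004 0.3023 0.3049 0.3062 0.3082] dark 432 [0.2956 0.3025 0.3282 0.3928 0.3978]
0.28 [39 40 43] 0.284 [39 40 43] 0.288 [73 74 78] 0.292 [92 97 96] 0.296 [55 71 57] 0.3 [55 71 57] 0.304 [37 62 40] 0.308 [47 57 50] 0.312 [56 60 61] 0.316 [62 66 68] 0.32 [62 66 68] 0.324 [62 66 68] 0.328 [59 64 66] 0.332 [56 60 62] 
top green 0  dark 0 
0.28 [108 123 130] 0.284 [108 123 130] 0.288 [103 117 123] 0.292 [103 117 123] 0.296 [103 117 123] 0.3 [103 118 125] 0.304 [103 118 125] 0.308 [103 118 125] 0.312 [103 118 125] 0.316 [106 120 126] 0.32 [106 121 127] 0.324 [107 123 128] 0.328 [107 123 128] 0.332 [113 127 134]
```

The width of 21 mm is under the expected 23–26 mm, so I hold a call and look.

Request:
{"op": "send_rows", "data": {
  "offset": [
    [0,0,0],
    [0,0,0],
    [0,0,0],
    [0,0,0],
    [0,0,0]
  ],
  "roll": [0,0,0,0,0]
}}

```text
clock: 9.48
position: [0.5626, -0.0127, 0.2281]
ee_rot: [-0.077, 0.997, -0.0, 0.0]
ft_force: [-2.8, 0.0, 1.2]
grip_width: 0.247
```

```bash
python3 st.py; python3 pads.py; python3 -c "
from h import *
cv2.imwrite('pics/w9.png',load('wrist')['im'])"
```

```text
bar top z 0.29263011814119966 bar yaw fit 0.138 via axis 0.138 lever -0.073 npx 7825 754 lens est [ 0.4438 -0.0309]
t 9.5333 tcp [ 0.5626 -0.0127  0.2281] w 21.20712017926481 F [-2.4243 -0.323   0.385 ] M [-0.3738  0.2994 -0.1616]
tcp [ 0.5626 -0.0127  0.2281]
z-tcp 0.042 66 95 L inner -0.02685029698736042 R inner -0.0028539962308524697 x 0.5530444927078717 0.5593498756306297
z-tcp 0.048 122 147 L inner -0.02656930634783067 R inner -0.0027731096742770775 x 0.5532873273516532 0.5593587146419943
z-tcp 0.054 159 182 L inner -0.02541945447480637 R inner -0.0028038444104070237 x 0.553072315255566 0.5601717301946657
z-tcp 0.06 211 263 L inner -0.02089534520010353 R inner -0.0028025579909226016 x 0.5526574534722039 0.5808161584295323
z-tcp 0.066 214 218 L inner -0.020765033493318055 R inner -0.002761369549288007 x 0.5525422188030451 0.57476458114292
z-tcp 0.072 421 416 L inner -0.021025183850204524 R inner -0.002625849157642984 x 0.55253772076206 0.5754780119811809
z-tcp 0.078 458 481 L inner -0.02308330910704188 R inner -0.000726462085163593 x 0.5510030878287167 0.5716016362214075
z-tcp 0.084 999 987 L inner -0.023272843705704184 R inner -0.001038065281846131 x 0.5511644591269275 0.5772887972075339
```

View pics/w9.png

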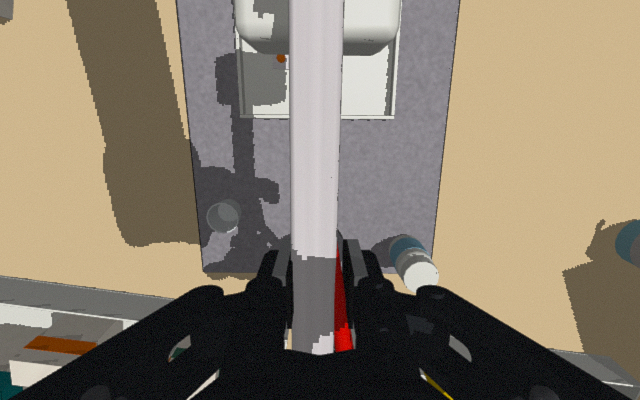

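The view shows the bar and red paddle pressed together between the pads, with the paddle tip at about (338,250) touching the bar edge. I check the paddle's angle and gap numerically in the bar frame.

```bash
cat > pad2.py <<'E'
from h import *
np.set_printoptions(precision=4,suppress=True)
q=load('wrist'); W=cloud(q); hsv=cv2.cvtColor(q['im'],cv2.COLOR_BGR2HSV).astype(int); H,S,V=[hsv[...,i] for i in range(3)]
a=np.arctan2(0-(-.0158),1) if 0 else .138
X=W[...,:2]-[.6667,0]; s=-(X[...,0]*np.cos(a)+X[...,1]*np.sin(a))*1e3; n=(-X[...,0]*np.sin(a)+X[...,1]*np.cos(a))*1e3; z=W[...,2]*1e3
red=((H<8)|(H>172))&(S>130)&(abs(n)<60)&(s<160)&(s>40)&(z>255)&(z<300)
bar=(S<60)&(V>75)&(abs(z-292.6)<3)&(abs(n)<25)
for t in range(60,160,8):
    k=red&(abs(s-t)<4); b=bar&(abs(s-t)<4)
    print(t,'red',k.sum(),np.percentile(n[k],[2,98]) if k.sum()>3 else '',np.percentile(z[k],[5,95]) if k.sum()>3 else '','bar',b.sum(),np.percentile(n[b],[2,98]) if b.sum()>3 else '')
E
python3 pad2.py; python3 -c "
from h import *
im=load('wrist')['im'][225:365,260:400]; cv2.imwrite('pics/w9c.png',cv2.convertScaleAbs(cv2.resize(im,None,fx=4,fy=4,interpolation=cv2.INTER_NEAREST),alpha=1.8,beta=20))"
```

```text
60 red 0   bar 0 
68 red 3   bar 0 
76 red 226 [ 9.4546 17.3489] [288.6771 292.1799] bar 541 [-8.0725  8.8187]
84 red 255 [ 9.1082 16.031 ] [290.1238 292.3034] bar 677 [-8.3822  8.6166]
92 red 217 [ 8.8493 13.9898] [290.0673 292.6371] bar 681 [-7.5184  8.3931]
100 red 207 [ 8.7561 13.5301] [282.3985 292.2577] bar 706 [-7.4318  8.1645]
108 red 140 [ 8.8254 12.0401] [288.4415 291.9381] bar 739 [-7.7913  8.0925]
116 red 68 [ 9.006 10.836] [285.8049 291.6948] bar 825 [-8.1079  8.5482]
124 red 5 [9.3085 9.4333] [288.6949 290.2432] bar 880 [-8.4391  8.5681]
132 red 0   bar 944 [-8.4768  8.626 ]
140 red 0   bar 1001 [-8.466  8.624]
148 red 0   bar 1054 [-8.6411  8.528 ]
156 red 0   bar 1107 [-8.3224  8.6305]
```

View pics/w9c.png

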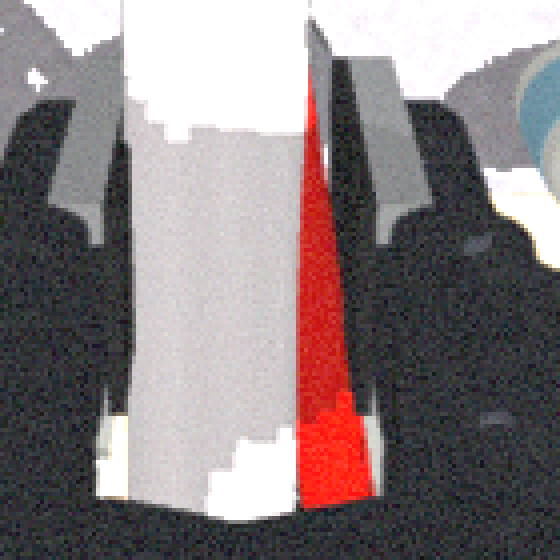

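The crop shows the paddle flat against the bar. Its outer face is 12 mm from the centre line at the grip, past the "pressed home" value of 17, so the lever is fully shut. Last I check the bystanders against the first picture, then hand in.

Run:
```python
from h import *
a=cv2.imread('pics/scene0.png'); im,_=grab('scene'); 
for n,(u,v) in dict(bottle=(373,252),cup=(294,260),dropper=(184,273),carton=(193,209),pump=(470,222),blister=(308,203)).items():
    t=a[v-9:v+9,u-9:u+9]; r=cv2.matchTemplate(im[v-20:v+20,u-20:u+20],t,cv2.TM_CCOEFF_NORMED); _,s,_,l=cv2.minMaxLoc(r); print(n,round(s,2),'shift px',l[0]-11,l[1]-11)
o=monitor.get_obs(); print(o['clock'],o['position'],o['grip_width']*85,o['ft_force'],abs(o['joint_velocities']).max())
manip.hand_in()
```

```text
bottle 1.0 shift px 0 0
cup 0.32 shift px 0 0
dropper 1.0 shift px 0 0
carton 1.0 shift px 0 0
pump 0.99 shift px 0 0
blister 0.51 shift px -10 7
9.5833 [ 0.56262319 -0.01271395  0.22813003] 21.260962634557465 [-2.40397605 -0.71063887  1.32510882] 0.002029170183103524
the job is handed in; nothing more can be done
```

I pinched the bar and the open lever together, raised the camera to the tape, swivelled it over the tray, squeezed the lever shut there, and handed in at 9.6 s still gripping. The hand-in gives no verdict.

**Last checks**

| Check | Result |
|---|---|
| Collar rim height | about 0.300 m (tape middle about 0.301 m); the scene camera also showed green only above the rim |
| Lens, seen from above | estimated at (0.444, -0.031), about 3 mm from the tray's middle at (0.443, -0.033) |
| Lever | shut: the paddle's outer face at the grip is 12 mm from the bar's centre line |
| Motion | arm at rest, wrist forces under 3 N, gripping at the 40 N setting |
| Pill bottle, dropper, carton, pump bottle | not moved |

**What disagreed or stayed unsure**
- **Fingertips:** the real tips sat about 41 mm behind the reported TCP. My first closing only met air above the bar, and I corrected the height from the depth pictures.
- **Final opening:** it read 21 mm, below the 23–26 mm in the text. The paddle is pressed further than described, so I take the lever as fully closed or slightly past it.
- **Cup and blister:** the picture match was weak (scores 0.32 and 0.51), I think because of shadow and the camera head. The gripper never went near either, but I did not confirm that they stayed put.
- **Pictures:** I viewed 10, counting crops.

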